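Clamp the cooling block on the bench shaker

ROBOT

A 6-joint arm with a two-finger parallel gripper is mounted at the origin on the work surface; the furniture and walls round the work are solid. World frame = base frame: x ahead of the robot, y to its left, z up, the work surface at z = 0. Lengths are in m, angles in rad, forces in N, time in s.
With the tool pointing down it reaches from about 0.275 to 0.875 m from the base axis. Payload 12.5 kg.
Tool frame: the origin (TCP) lies at the very end of the fingers, on their centre line; the grasp point (between the pads) lies 19 mm behind it; z points along the fingers, y is the line along which they close (so a half turn about z gives the same grasp; the last joint's range is limited). The gripper opens to 85 mm and grips with 20 to 120 N. Pads are 22 mm wide; open, the fingers measure 114 mm over their backs; the gripper's body (76 mm by 85 mm) begins 54 mm behind the grasp point. The pads swing forward as they close: fully open they stand 13 mm farther back than shut.
Start: joints at [-1.422, 0.351, 1.652, -0, 1.139, -0.085], TCP at [0.127, -0.535, 0.231] pointing down, gripper open.
Joint ranges: [-2.75, 2.75], [-0.79, 2.1], [0.01, 2.65], [-1.57, 4.71], [0.07, 3.14], [-2.87, 2.87]. Speed limits (rad/s): [2.22, 2.22, 2.79, 3.14, 3.14, 3.14].

INTERFACE

Orientations are given as a unit quaternion [x, y, z, w].
In Python, from cell import state, get_image, job_done, spot_in, silhouettes gives the robot as it stands.
- The arm moves only by the tool send_rows, never from a script. Its argument "series" is text: rows parted by semicolons, each of 5 numbers parted by spaces: the closure, from 0 (fully open) to 1 (shut), then the shift along the tool's x, y, z as a fraction of full scale, then the turn about the tool's z as a fraction of full scale. In form: jaw tx ty tz twist; .... A call has exactly 10 rows; each row shifts and turns the commanded pose from where the row before left it, along the tool's axes as they then stand; what a row does not reach is not made up. Full scale, the value 1, is 0.02 m for a shift and 4 degrees for a turn. A row lasts 1/10 s, in which the tool goes at most 50 mm and 8.59 degrees, less where a joint would pass 70% of its speed; a pose out of reach is approached as far as the arm can. A call with a number of a shift or a turn outside -1 to 1 is refused whole. A call with a gripper value outside its range is refused whole. The fingers move at their own pace and stop on an object; "newtons" is the grip in N (left out, the last holds). Time passes only in rows, so rows that do not move let the fingers close, or fill a call up. It gives the time, the measured TCP pose, the force, the opening and the grip force at its end, in the units of the state.
- state(): the state, without advancing time (a new reading comes with each control period).
- get_image(name): name is "scene" or "top"; returns a dict with "frame" (420x560x3 uint8, red, green, blue), "depth" (420x560 float32, m along the optical axis (not along the pixel's ray), 0 where there is no reading), "fov_y" (degrees; the focal length in pixels is half the picture's height over the tangent of half this angle, whatever the lens; pixels are square), "cx", "cy" (the principal point, pixels), "origin" and "attitude" of the camera in the world. Camera axes: x right, y up, looking along -z (the intrinsics and any distortion apply to the point x, -y, -z); pixel columns grow to the right and rows downward; lengths in m; the calibration is good to about 2 mm. A picture is of the moment at which its call begins.
- job_done(): hands the job in; it is judged then, once.
Trained networks look in the newest picture that a camera, given by its name, has taken for a name from the list of things; names that differ only in an ending like _2 or _b are one class to them, and where a whole thing is asked for, a point or a joint stands for the part that bears it (a point fixed in the world has none). Each returns a list of dicts, best first, with "conf" (0 to 1); they miss things now and then, are a little off and sometimes report something else, mostly with a low value. They report only what shows in the picture. A call takes as long as a camera call.
- spot_in(camera, query): "pixel" ([column, row] in pixels, amid what is visible of it).
- silhouettes(camera, query): "mask" (420x560 bool, what is visible of it) and "pixel" ([column, row] in pixels, amid what is visible of it).
The state is a dict: "t": time; "joint_pos": joint angles; "dq": joint speeds; "effort": joint torques, N m; "position": TCP position; "eef_rot": TCP orientation; "force": force on the tool from outside, world axes, zero at the start; "wrist_torque": the same for the moment, N m; "width": finger opening in m; "gripper_force": force on a finger pad.
Only numpy, scipy, OpenCV 4.12 (cv2) and the standard library are available. Lean on these libraries where they do the work, as an engineer would, in place of code of your own. Each camera call takes 0.05 s, during which the arm holds its last target. There are 200 camera calls.

TASK

Get the cooling block ready for shaking: push the grey block along the shaker's platform until it sits square and fully against both the back stop and the right-hand stop, then push the toggle clamp's lever over and down, past its dead point, until it snaps into lock with its rubber foot pressing on the block. The block is only pushed, never lifted or tipped, and the vials, beaker, petri dish and tube on and beside the shaker stay where they are.

Things in the scene. Friction and masses are not known exactly. Their poses are not given: they have to be found in the camera images.
- shaker: bench shaker, fixed: white housing, control panel in front, flat aluminium platform with its top 56 mm above the worktop. Origin on the worktop below its middle; x points to its back, y to its left, z up. The platform covers x -115 to 105, y -150 to 150 mm. The toggle clamp stands on an aluminium pedestal at the right (x 17 to 63, y -123 to -61, top 113 mm above the worktop)
- nest (a point): inner corner where the faces of the two stops meet, at the platform's top, at x = 75, y = -40 mm of the shaker; axes as the shaker's. From it the back stop's face runs along +y (15 to 185 mm away) and the right-hand stop's face along -x (5 to 79 mm away). Both are aluminium frames 61 mm high that meet the block at its lid
- cooler_mid (a point): centre, half-way up, of the loose grey cooling block with flat lid, 70 mm in x, 152 mm in y, 70 mm tall (its body below the lid, up to 52 mm, tapers in by a few mm; push it at the lid), about 0.5 kg, standing on the platform; z up. Fully home it sits at x = 40, y = 36, z = 91 mm in the shaker's frame, turned like the shaker
- cooler: the same cooling block; origin at the centre of its underside
- clamp_lever (a joint): angle of the clamp's lever relative to its bar (rad): 0 at the locked stop, about 0.15 at the dead point, 1.4 to 1.8 open at the start. With a block below the foot, from about 0.6 down to the dead point the foot is squeezed and the lever's end resists with up to about 7 N (let go there, it springs back to 0.6 or more); past the dead point it snaps to 0 by itself
- lever_pad (a point): point to push: on the upper face of the lever's black grip (22 mm wide in x, 18 mm thick, 70 mm long), 20 mm before its end. z is square to that face: push along -z. The lever swings in the plane x = 40 mm of the shaker. Open, it leans up and to the right at 55 to 70 degrees, pushing face left and up, end 0.27 m high; locked, it points right, about level, this point at y = -187, z = 172 mm
- lever_pivot (a point): pivot of the lever in the clamp bar, about 108 mm from the grip's pushing point; locked on the block it lies at x = 40, y = -78, z = 162 mm of the shaker, and with the lever open about 11 mm farther right and 8 mm lower
- clamp_spindle: spring-loaded spindle at the clamp bar's end, with a domed black rubber foot 21 mm across. Origin on its axis, 24 mm above the foot's underside; it gives way upwards by up to 8 mm, 9 N/mm. With the lever open the foot is 30 to 40 mm above the block's top; locked, it stands at x = 40, y = 5 mm of the shaker and presses with about 25 N on a block that is home
- vial_a: brown glass vial, 30 mm across, 70 mm tall, standing at the shaker's left, by its back corner; leave it alone; origin at the centre of its underside
- vial_b: taller brown glass vial, 30 mm across, 85 mm tall, at the shaker's left; leave it alone; origin at the centre of its underside
- cup: clear beaker, 53 mm across, 70 mm tall, standing at the shaker's left, by its front corner; leave it alone; origin at the centre of its underside
- dish: clear petri dish, 59 mm across, 16 mm tall, on the platform's right front corner; leave it alone; origin at the centre of its underside
- tube: small tube, 12 x 41 x 15 mm, lying on the worktop at the shaker's right; leave it alone; origin at the centre of its underside

How it is judged:
On the way, in this order (a step that is already met when the one before it is completed fails the run):
1. the block sits square and fully against both stops while the clamp is still open (x of cooler_mid in the frame of shaker above 0.037 m and y of cooler_mid in the frame of shaker below 0.039 m and angle between the x axis of cooler_mid and the x axis of shaker, either way round below 0.03 rad and z of cooler_mid in the frame of shaker below 0.0935 m and angle between cooler_mid's own z axis and vertical below 0.03 rad and value of joint clamp_lever above 0.9 rad), for 0.2 s.
2. the lever is past its dead point and locked, the foot pressing on the block (value of joint clamp_lever below 0.05 rad and contact force between clamp_spindle and cooler above 15 N), for 0.2 s.
At the end, for the whole second after the job is handed in: The block stands flat on the platform within 3 mm of full contact with the back stop and with the right-hand stop and within 0.03 rad of square; the lever is within 0.05 rad of its locked stop; the foot presses on the block with more than 15 N; the block is at rest (all of step 2 and x of cooler_mid in the frame of shaker above 0.037 m and y of cooler_mid in the frame of shaker below 0.039 m and angle between the x axis of cooler_mid and the x axis of shaker, either way round below 0.03 rad and z of cooler_mid in the frame of shaker below 0.0935 m and angle between cooler_mid's own z axis and vertical below 0.03 rad and linear speed of cooler below 0.01 m/s); the robot touches nothing.
It fails at once if the block is lifted off the platform (z of cooler_mid in the frame of shaker above 0.099 m).
It fails at once if the block is tipped (angle between cooler_mid's own z axis and vertical above 0.15 rad).
It fails at once if a vial, the beaker, the petri dish or the tube is knocked away (moved by more than 20 mm) (distance of any of vial_a, vial_b, cup, dish, tube from where it was at the start of the episode above 0.02 m).
It also fails if it takes over 64 s, if anything falls off the work surface, if the arm or the gripper's body presses on something with over 40 N, if the wrist force passes 120 N, or if a joint passes its speed limit or range.

## Working session

There is one attempt and no reset: what is moved stays moved. The work goes in short steps, Python scripts to look and compute and a tool call to move; the robot and the scene stay as the last step left them, time stands still between calls to the robot, and variables do not carry over. Pictures are saved under pics/ and viewed, at most 10 in all, crops included, and the job is handed in when it is done.

Besides the shell and the picture viewer there is one more tool, called after "Emit:" as name(argument=value, ...) on one line, values as JSON. send_rows: Moves the arm, as the interface text tells. Shift numbers are shares of 0.02 m and turn numbers shares of 4 degrees, none past 1 either way. Its arguments: {"type":"object","properties":{"series":{"type":"string"},"newtons":{"type":"number"}},"required":["series"]}

```bash
mkdir -p pics; cat > h.py <<'E'
import numpy as np,cv2
from cell import state,get_image,job_done,spot_in,silhouettes
from scipy.spatial.transform import Rotation as R
def att(a):
    a=np.array(a); return a if a.shape==(3,3) else R.from_quat(a).as_matrix()
def cloud(im):
    d=im["depth"];h,w=d.shape;f=h/2/np.tan(np.radians(im["fov_y"])/2)
    v,u=np.mgrid[:h,:w]
    P=np.stack([(u-im["cx"])/f*d,-(v-im["cy"])/f*d,-d],-1)
    return P@att(im["attitude"]).T+np.array(im["origin"])
def save(im,n): cv2.imwrite("pics/"+n+".png",im["frame"][...,::-1])
E
python3 - <<'E'
from h import *
for n in("scene","top"):
    im=get_image(n);save(im,n+"0");np.savez(n+"0.npz",P=cloud(im),**im)
    print(n,im["origin"],im["attitude"],im["fov_y"],[k for k in im if k not in("frame","depth")], {k:im[k] for k in im if "dist" in k})
print(state())
E
```

```text
scene [ 0.2368051  -0.56579187  0.91952641] [ 0.31356405 -0.0771342  -0.21729934  0.92114543] 42.88001445622458 ['fov_y', 'cx', 'cy', 'origin', 'attitude'] {}
top [ 0.38404398 -0.01375312  1.01891876] [-0.06733164  0.03636702  0.71619718 -0.69368976] 48.278334211873485 ['fov_y', 'cx', 'cy', 'origin', 'attitude'] {}
{'t': 0.1, 'joint_pos': array([-1.42159890e+00,  3.51235239e-01,  1.65233807e+00, -2.16495500e-05,
        1.13911337e+00, -8.46009600e-02]), 'dq': array([ 0.00211647, -0.00148834,  0.00050561,  0.00155644,  0.00210043,
        0.00122736]), 'effort': array([ 2.40033347e-03, -5.06829071e+01, -2.91875106e+01,  2.00387478e-05,
        2.69053133e-03, -2.40290518e-05]), 'position': array([ 0.12739639, -0.53474097,  0.23079166]), 'eef_rot': array([ 9.93174390e-01,  1.16637613e-01, -2.74886641e-05, -5.46411763e-04]), 'force': array([-0.18922046,  0.32119014,  0.07358765]), 'wrist_torque': array([ 0.02824585, -0.0194498 , -0.0051065 ]), 'gripper_force': 0.0, 'width': 0.08570988282262615}
```

View pics/scene0.png

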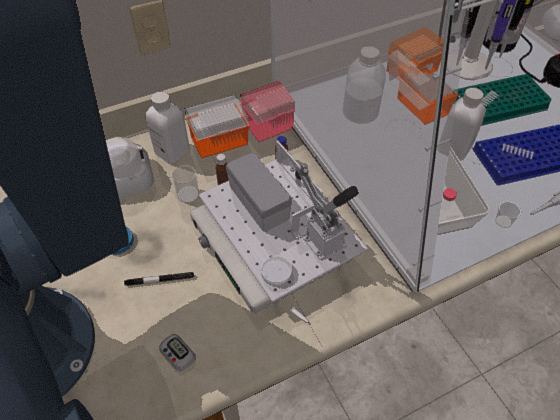

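View pics/top0.png

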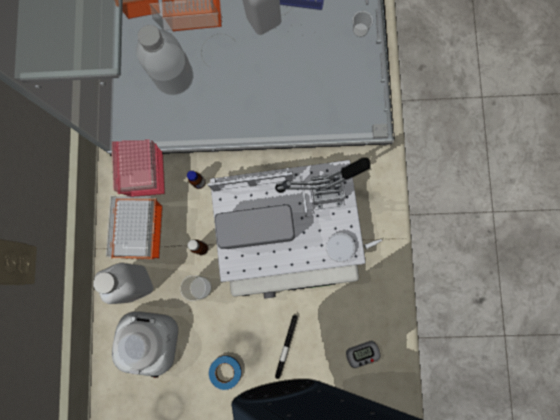

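The pictures show the shaker turned slightly. In the top view the platform spans about (215–360, 165–280), the block is at (255,226), the lever grip is at (355,169), and the dish is at (341,247). Next I'll fit the planes.

```bash
python3 - <<'E'
from h import *
d=np.load("top0.npz");P=d["P"]
def rect(P,lo,hi,box,ero=0):
    m=(P[...,2]>lo)&(P[...,2]<hi)
    x0,x1,y0,y1=box
    m&=(P[...,0]>x0)&(P[...,0]<x1)&(P[...,1]>y0)&(P[...,1]<y1)
    m=cv2.morphologyEx(m.astype(np.uint8),cv2.MORPH_OPEN,np.ones((3,3)))
    n,l,s,c=cv2.connectedComponentsWithStats(m);k=1+s[1:,4].argmax()
    q=P[l==k];r=cv2.minAreaRect((q[:,:2]*1000).astype(np.float32))
    return r,np.median(q[:,2]),cv2.boxPoints(r).round(1).tolist(),len(q)
print("pix",P[226,255],P[247,341],P[200,335],P[169,355])
print("block",rect(P,.115,.14,(.3,.7,-.05,.3)))
print("plat",rect(P,.046,.066,(.2,.75,-.3,.3)))
d2=np.load("scene0.npz");Q=d2["P"]
print("block s",rect(Q,.115,.14,(.3,.7,-.05,.3)));print("plat s",rect(Q,.046,.066,(.2,.75,-.3,.3)))
for c in("top","scene"):
    I=(P if c=="top" else Q)
    for n in("clamp_lever","lever_pad","clamp_spindle","lever_pivot","nest","vial","cup","dish","tube"):
        for r in silhouettes(c,n)[:2]:
            q=I[r["mask"]]
            print(c,n,round(r["conf"],2),np.round(r["pixel"]),np.median(q,0).round(3),np.percentile(q,2,0).round(3),np.percentile(q,98,0).round(3))
E
```

```text
pix [0.50440687 0.0781895  0.12839896] [ 0.46347943 -0.08916758  0.070244  ] [ 0.55818705 -0.0805931   0.08172124] [ 0.57798071 -0.10407809  0.25169527]
block (((506.210205078125, 80.67686462402344), (69.74632263183594, 151.54156494140625), 5.060384273529053), np.float64(0.12524520712470677), [[464.79998779296875, 153.10000610351562], [478.20001220703125, 2.0999999046325684], [547.5999755859375, 8.300000190734863], [534.2999877929688, 159.1999969482422]], 2723)
plat (((516.6157836914062, 20.030960083007812), (200.96527099609375, 300.8381652832031), 5.55151891708374), np.float64(0.05555982046434549), [[402.1000061035156, 160.0], [431.20001220703125, -139.39999389648438], [631.2000122070312, -120.0], [602.0999755859375, 179.5]], 8439)
block s (((506.3456726074219, 78.050537109375), (70.88665771484375, 152.53924560546875), 5.806422233581543), np.float64(0.12524495784785122), [[463.3999938964844, 150.3000030517578], [478.79998779296875, -1.399999976158142], [549.2999877929688, 5.800000190734863], [533.9000244140625, 157.5]], 2124)
plat s (((525.8829345703125, 20.01800537109375), (222.071
[... 1548 characters left out ...]
[ 0.568 -0.128  0.028] [0.698 0.033 0.27 ]
scene lever_pivot 0.45 [282. 236.] [ 0.502 -0.029  0.056] [ 0.379 -0.129  0.024] [0.629 0.158 0.226]
scene nest 0.83 [280. 238.] [ 0.502 -0.029  0.056] [ 0.379 -0.129  0.019] [0.631 0.159 0.233]
scene vial 0.74 [282. 238.] [ 0.502 -0.029  0.056] [ 0.379 -0.129  0.025] [0.63  0.157 0.234]
scene vial 0.65 [221. 167.] [0.473 0.202 0.057] [0.463 0.194 0.002] [0.487 0.27  0.086]
scene cup 0.94 [188. 183.] [0.391 0.199 0.044] [0.368 0.187 0.005] [0.414 0.238 0.07 ]
scene dish 0.89 [276. 269.] [ 0.462 -0.092  0.071] [ 0.436 -0.118  0.06 ] [ 0.49  -0.062  0.075]
scene tube 0.62 [300. 314.] [ 0.474 -0.162  0.009] [ 0.464 -0.181 -0.003] [ 0.483 -0.146  0.014]
```

Emit:
send_rows(series="0.2 0 0 0 0.975; 0.2 0 0 0 0.975; 0.2 0.64 -1 0 0; 0.2 0.64 -1 0 0; 0.2 0.64 -1 0 0; 0.2 0.64 -1 0 0; 0.2 0.64 -1 0 0; 0.2 0.64 -1 0 0; 0.2 0.64 -1 0 0; 0.2 0.64 -1 0 0")

```text
t: 2.0
position: [0.2141, -0.3649, 0.2314]
eef_rot: [0.999, 0.049, 0.0, 0.0]
force: [-0.1, -0.2, 0.6]
width: 0.0681
gripper_force: 0.0
```

Emit:
send_rows(series="0.2 0.64 -1 0 0; 0.2 0.64 -1 0 0; 0.2 0.64 -1 0 0; 0.2 0.64 -1 0 0; 0.2 0.64 -1 0 0; 0.2 0.64 -1 0 0; 0.2 0.64 -1 0 0; 0.2 0.64 -1 0 0; 0.2 0.64 -1 0 0; 0.2 0.64 -1 0 0")

```text
t: 3.0
position: [0.322, -0.1534, 0.2315]
eef_rot: [0.999, 0.049, 0.0, 0.0]
force: [0.2, -0.5, 0.1]
width: 0.0681
gripper_force: 0.0
```

```bash
cat >> h.py <<'E'
O=np.array([.5309,.0205]);Y=np.radians(5.6)
Rs=np.array([[np.cos(Y),np.sin(Y)],[-np.sin(Y),np.cos(Y)]])
def loc(p): p=np.asarray(p);return np.r_[Rs@(p[:2]-O),p[2:]]
def rep():
    s=state();m=R.from_quat(s["eef_rot"]).as_matrix()
    print("t",s["t"],"local",(loc(s["position"])*1000).round(1),"yaw",np.degrees(np.arctan2(m[1,0],m[0,0])).round(2),"w",s["width"].round(4),"F",Rs@s["force"][:2],s["force"][2])
E
python3 -c "
from h import *
rep()"
```

```text
Traceback (most recent call last):
  File "h.py", line 17, in rep
    print("t",s["t"],"local",(loc(s["position"])*1000).round(1),"yaw",np.degrees(np.arctan2(m[1,0],m[0,0])).round(2),"w",s["width"].round(4),"F",Rs@s["force"][:2],s["force"][2])
                                                                                                                         ^^^^^^^^^^^^^^^^
AttributeError: 'float' object has no attribute 'round'
```

Emit:
send_rows(series="0.2 0.7 -1 0 0; 0.2 0.7 -1 0 0; 0.2 0.7 -1 0 0; 0.2 0.7 -1 0 0; 0.2 0.7 -1 0 0; 0.2 0.7 -1 0 0; 0.2 0.7 -1 0 0; 0.2 0.7 -1 0 0; 0.2 0.7 -1 0 0; 0.2 0.35 -1 0 0")

```text
t: 4.0
position: [0.4353, 0.0588, 0.2314]
eef_rot: [0.999, 0.049, 0.0, -0.0]
force: [-1.9, -0.5, -0.0]
width: 0.0687
gripper_force: 0.0
```

```bash
sed -i 's/s\["width"\].round(4)/s["width"]/' h.py; python3 -c "
from h import *
rep()"
```

```text
t 4.0 local [-91.4  47.4 231.4] yaw 5.6 w 0.06868578656111234 F [-1.92761921 -0.27969512] -0.03697888241353906
```

Emit:
send_rows(series="0.2 0 -0.65 1 0; 0.2 0 0 1 0; 0.2 0 0 1 0; 0.2 0 0 1 0; 0.2 0 0 1 0; 0.2 0 0 1 0; 0.2 0.3 0 0.1 0; 0.2 0.3 0 0 0; 0.2 0.3 0 0 0; 0.2 0 0 0 0")

```text
t: 5.0
position: [0.4526, 0.0725, 0.1102]
eef_rot: [0.999, 0.049, 0.001, -0.0]
force: [0.4, -0.4, 0.2]
width: 0.0682
gripper_force: 0.0
```

```bash
python3 - <<'E'
from h import *
rep()
im=get_image("scene");save(im,"s1")
E
```

```text
t 5.0 local [-72.8  59.4 110.2] yaw 5.59 w 0.068210593866024 F [ 0.35119783 -0.43965718] 0.1766874822994415
```

View pics/s1.png

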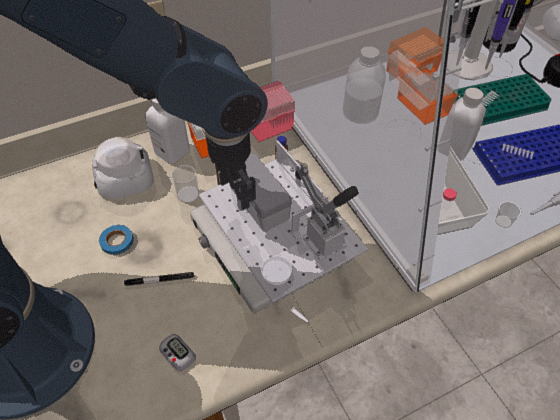

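The fingers stand in front of the block at about (243,195), clear of everything else. I'll push towards the back stop.

Emit:
send_rows(series="0.2 0.2 0 0.1 0; 0.2 0.3 0 0 0; 0.2 0.3 0 0 0; 0.2 0.3 0 0 0; 0.2 0.3 0 0 0; 0.2 0.3 0 0 0; 0.2 0.3 0 0 0; 0.2 0.3 0 0 0; 0.2 0.3 0 0 0; 0.2 0.3 0 0 0")

```text
t: 6.05
position: [0.5084, 0.0781, 0.1072]
eef_rot: [0.999, 0.049, -0.001, 0.0]
force: [-7.4, -0.4, 5.4]
width: 0.0683
gripper_force: 3.6
```

```bash
python3 - <<'E'
from h import *
rep()
E
```

```text
t 6.05 local [-16.8  59.5 107.2] yaw 5.6 w 0.0683170056712799 F [-7.40758086  0.28957014] 5.356592713461771
```

Emit:
send_rows(series="0.2 0.2 0 0 0; 0.2 0.2 0 0 0; 0.2 0.1 0 0 0; 0.2 0.1 0 0 0; 0.2 0 0 0 0; 0.2 0 0 0 0; 0.2 0 0 0 0; 0.2 0 0 0 0; 0.2 0 0 0 0; 0.2 0 0 0 0")

```text
t: 7.05
position: [0.5198, 0.0792, 0.1071]
eef_rot: [0.999, 0.049, -0.002, 0.0]
force: [-8.0, 0.1, 5.2]
width: 0.0684
gripper_force: 4.0
```

```bash
python3 - <<'E'
from h import *
rep()
im=get_image("top");save(im,"t1");P=cloud(im)
m=(P[...,2]>.121)&(P[...,2]<.13)&(P[...,0]>.4)&(P[...,0]<.65)&(P[...,1]>-.05)&(P[...,1]<.2)
q=P[m];l=np.c_[(q[:,:2]-O)@Rs.T]*1000
print(len(l),np.percentile(l,[1,99],0),np.median(q[:,2]))
E
```

```text
t 7.05 local [ -5.4  59.5 107.1] yaw 5.6 w 0.06841910279838416 F [-7.91585296  0.84007011] 5.215327510719632
106 [[  6.94210738 -67.28247975]
 [ 72.60151351  -2.50986765]] 0.12464003580000949
```

View pics/t1.png

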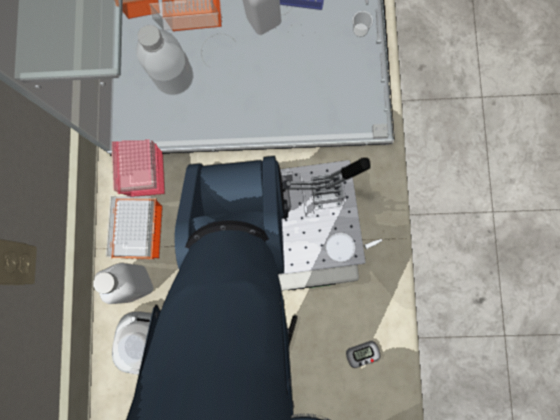

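The arm hides the block in the top view, and no force rise shows yet. I'll creep forward.

Emit:
send_rows(series="0.2 0.05 0 0 0; 0.2 0.05 0 0 0; 0.2 0.05 0 0 0; 0.2 0 0 0 0; 0.2 0 0 0 0; 0.2 0 0 0 0; 0.2 0 0 0 0; 0.2 0 0 0 0; 0.2 0 0 0 0; 0.2 0 0 0 0")

```text
t: 8.1
position: [0.5198, 0.0793, 0.1069]
eef_rot: [0.999, 0.049, -0.005, 0.0]
force: [-24.9, -3.5, 19.4]
width: 0.0685
gripper_force: 12.6
```

```bash
python3 - <<'E'
from h import *
rep()
E
```

```text
t 8.1 local [ -5.3  59.6 106.9] yaw 5.61 w 0.0685056289442836 F [-25.16784729  -1.0522811 ] 19.389370635610895
```

Emit:
send_rows(series="0.2 -0.6 0 0 0; 0.2 -0.7 0 0 0; 1 0 0 -1 0; 1 0 0 -1 0; 1 0 0 -1 0; 1 0 -1 0 0; 1 0 -1 0 0; 1 0 -1 0 0; 1 0 -1 0 0; 1 0 -1 0 0")

```text
t: 9.1
position: [0.4885, 0.1775, 0.1674]
eef_rot: [0.999, 0.049, 0.0, -0.0]
force: [0.5, -0.6, 0.8]
width: 0.0003
gripper_force: 0.0
```

```bash
python3 - <<'E'
from h import *
rep()
im=get_image("scene");save(im,"s2");P=cloud(im)
m=(P[...,2]>.121)&(P[...,2]<.13)&(P[...,0]>.4)&(P[...,0]<.65)&(P[...,1]>-.05)&(P[...,1]<.2)
q=P[m];l=np.c_[(q[:,:2]-O)@Rs.T]*1000
print(len(l),np.percentile(l,[1,99],0),np.median(q[:,2]),cv2.minAreaRect(l.astype(np.float32)))
E
```

```text
t 9.1 local [-26.9 160.4 167.4] yaw 5.59 w 0.00034816555608581444 F [ 0.48531522 -0.6695307 ] 0.7554035490838997
1664 [[  5.7041083  -14.67170679]
 [ 71.52452028 133.85776984]] 0.12533692880157987 ((39.05458068847656, 32.01759338378906), (209.36944580078125, 69.22867584228516), 89.73992919921875)
```

View pics/s2.png

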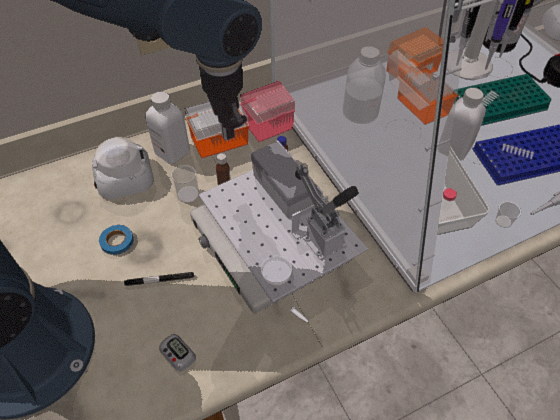

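The block is square against the back stop, from about (280,150) to (310,205), and still needs to move right. Now round to its left end.

Emit:
send_rows(series="1 0 -0.7 0 0; 1 1 0 0 0; 1 1 0 0 0; 1 1 0 0 0; 1 0.3 0 0 0; 1 0 0 1 0; 1 0 0 1 0; 1 0 0 0.65 0; 1 0 0.3 0 0; 1 0 0 0 0")

```text
t: 10.15
position: [0.5532, 0.1904, 0.1148]
eef_rot: [0.999, 0.049, 0.0, 0.0]
force: [0.4, 0.2, -0.2]
width: 0.0002
gripper_force: 0.0
```

Emit:
send_rows(series="1 0 0.3 0 0; 1 0 0.3 0 0; 1 0 0.3 0 0; 1 0 0.3 0 0; 1 0 0.3 0 0; 1 0 0.2 0 0; 1 0 0 0 0; 1 0 0 0 0; 1 0 0 0 0; 1 0 0 0 0")

```text
t: 11.15
position: [0.5563, 0.157, 0.1141]
eef_rot: [0.999, 0.049, -0.0, 0.0]
force: [-0.6, -0.6, -0.3]
width: -0.0002
gripper_force: 0.1
```

```bash
python3 - <<'E'
from h import *
rep()
E
```

```text
t 11.15 local [ 38.6 133.4 114.1] yaw 5.6 w -0.0001560195799679214 F [-0.61265482 -0.56828876] -0.32679609571723406
```

Emit:
send_rows(series="1 0 0.2 0 0; 1 0 0.2 0 0; 1 0 0.2 0 0; 1 0 0 0 0; 1 0 0 0 0; 1 0 0 0 0; 1 0 0 0 0; 1 0 0 0 0; 1 0 0 0 0; 1 0 0 0 0")

```text
t: 12.15
position: [0.5571, 0.1486, 0.1143]
eef_rot: [0.999, 0.049, 0.0, -0.003]
force: [-3.2, 29.0, -1.2]
width: -0.0002
gripper_force: 14.6
```

```bash
python3 - <<'E'
from h import *
rep()
im=get_image("scene");save(im,"s3");P=cloud(im)
m=(P[...,2]>.121)&(P[...,2]<.13)&(P[...,0]>.4)&(P[...,0]<.65)&(P[...,1]>-.05)&(P[...,1]<.2)
q=P[m];l=np.c_[(q[:,:2]-O)@Rs.T]*1000
print(len(l),np.percentile(l,[1,99],0),np.median(q[:,2]))
E
```

```text
t 12.15 local [ 38.6 125.  114.3] yaw 5.57 w -0.00020492967705574607 F [-0.33429453 29.17385526] -1.1906300647894423
1691 [[  5.32409152 -39.56024037]
 [ 71.89537591 115.47192375]] 0.12540247692434114
```

The block is against the right-hand stop: its edge is at −39.6 mm and the push reads 29 N. I'll retreat and measure the block and lever.

Emit:
send_rows(series="1 0 -0.7 0 0; 1 0 -0.7 0 0; 1 0 0 -1 0; 1 0 0 -1 0; 1 0 0 -1 0; 1 0 0 -1 0; 1 0 0 -1 0; 1 0 0 -1 0; 1 0 0 -1 0; 1 0 0 -1 0")

```text
t: 13.2
position: [0.5547, 0.1729, 0.2751]
eef_rot: [0.999, 0.049, -0.0, 0.0]
force: [0.3, -0.2, -0.4]
width: -0.0003
gripper_force: 0.0
```

```bash
python3 - <<'E'
from h import *
rep()
im=get_image("scene");save(im,"s4");P=cloud(im)
L=((P[...,:2]-O)@Rs.T)*1000;Z=P[...,2]*1000;f=im["frame"].astype(int)
m=(Z>121)&(Z<130)&(abs(L[...,0]-30)<80)&(L[...,1]>-60)&(L[...,1]<130)
m=cv2.morphologyEx(m.astype(np.uint8),cv2.MORPH_OPEN,np.ones((3,3)))>0
l=L[m];print(len(l),np.percentile(l,[.5,99.5],0))
# front edge line of block top: min x per y bin
b=[(y,np.percentile(l[abs(l[:,1]-y)<4][:,0],3)) for y in range(-30,110,8) if (abs(l[:,1]-y)<4).sum()>10]
b=np.array(b);k=np.polyfit(b[:,0],b[:,1],1);print("front edge slope,x@36",k[0],np.polyval(k,36))
g=(f.max(-1)<75)&(Z>190)&(Z<285)&(L[...,1]<-90)&(L[...,1]>-200)&(abs(L[...,0]-40)<30)
q=np.c_[L[g],Z[g]];print("grip",len(q),np.percentile(q,[2,50,98],0).round(1))
k=np.polyfit(q[:,1],q[:,2],1);print(k)
c=q.mean(0);u,s,v=np.linalg.svd(q-c);print(c,v[0],np.degrees(np.arctan2(v[0][2],-v[0][1])),s)
n=np.array([np.sin(.0),0,0])
for z in range(195,280,8):
    a=q[abs(q[:,2]-z)<4]
    if len(a)>3: print(z,len(a),a[:,1].min().round(1),a[:,1].max().round(1),a[:,0].min().round(1),a[:,0].max().round(1))
E
```

```text
t 13.2 local [ 38.6 149.4 275.1] yaw 5.59 w -0.00025644051411600105 F [ 0.3030673  -0.27821479] -0.4130898256622341
1573 [[  5.35129438 -38.63918294]
 [ 72.10401844 108.70663932]]
front edge slope,x@36 0.010271598024204662 7.332712730804854
grip 312 [[  28.3 -153.6  194.8]
 [  30.8 -139.6  251.3]
 [  46.5 -108.5  269.3]]
[-1.61767087 23.3880437 ]
[  33.1065284  -136.50941392  244.21534663] [-0.11281322  0.46782023 -0.87659421] -118.08791941511544 [460.31795892  84.48337551  76.17410952]
195 14 -116.8 -102.5 29.2 31.2
203 16 -121.2 -106.8 28.9 31.0
211 12 -126.4 -112.6 28.9 30.8
219 26 -132.5 -114.3 28.0 35.6
227 22 -136.9 -118.0 28.3 37.6
235 26 -141.2 -122.8 28.4 37.7
243 24 -146.1 -126.3 27.9 35.0
251 28 -150.3 -128.8 28.3 36.6
259 46 -154.0 -133.7 27.8 46.9
267 97 -154.5 -138.4 28.2 48.5
```

View pics/s4.png

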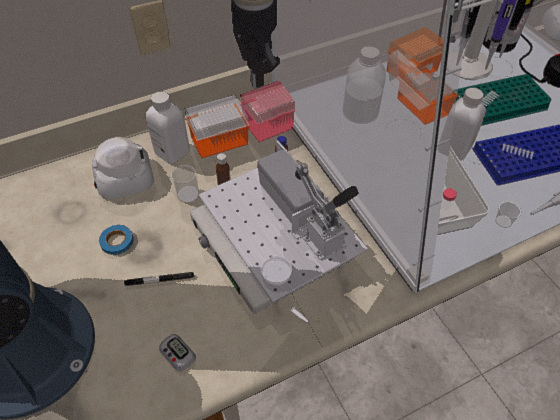

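The block looks home, with its front edge about 5–7 mm in shaker x and a slope of 0.01. One more two-finger press from the front will make sure it is square.

Emit:
send_rows(series="0.2 -0.92 1 0 0; 0.2 -0.92 1 0 0; 0.2 -0.92 1 0 0; 0.2 -0.92 1 0 0; 0.2 0 0.5 1 0; 0.2 0 0 1 0; 0.2 0 0 1 0; 0.2 0 0 1 0; 0.2 0 0 1 0; 0.2 0 0 1 0")

```text
t: 14.25
position: [0.4902, 0.0762, 0.1532]
eef_rot: [0.999, 0.049, -0.0, 0.0]
force: [1.2, -0.6, 0.6]
width: 0.068
gripper_force: 0.0
```

Emit:
send_rows(series="0.2 0 0 1 0; 0.2 0 0 1 0; 0.2 0 0 0.4 0; 0.2 0.5 0 0 0; 0.2 0.5 0 0 0; 0.2 0.3 0 0 0; 0.2 0.1 0 0 0; 0.2 0.1 0 0 0; 0.2 0.05 0 0 0; 0.2 0 0 0 0")

```text
t: 15.25
position: [0.5197, 0.0792, 0.1063]
eef_rot: [0.999, 0.049, -0.002, 0.0]
force: [-7.6, -0.7, 6.3]
width: 0.0681
gripper_force: 4.0
```

```bash
python3 - <<'E'
from h import *
rep()
E
```

```text
t 15.25 local [ -5.4  59.5 106.3] yaw 5.6 w 0.06813613796781784 F [-7.59883227  0.01345483] 6.307269493739195
```

Emit:
send_rows(series="0.2 0.05 0 0 0; 0.2 0.05 0 0 0; 0.2 0.05 0 0 0; 0.2 0 0 0 0; 0.2 0 0 0 0; 0.2 -0.5 0 0 0; 0.2 -1 0 0 0; 1 0 0 -1 0; 1 0 0 -1 0; 1 0 0 -1 0")

```text
t: 16.25
position: [0.4941, 0.0767, 0.1672]
eef_rot: [0.999, 0.049, 0.0, -0.0]
force: [-0.5, -0.3, 0.0]
width: 0.0254
gripper_force: 0.0
```

Emit:
send_rows(series="1 0 0 -1 0; 1 0 0 -1 0; 1 0 0 -1 0; 1 0 0 -1 0; 1 0 0 -1 0; 1 0 0 -1 0; 1 0 0 -1 0; 1 0 0.5 -0.5 0; 1 0 1 0 0; 1 0 1 0 0")

```text
t: 17.25
position: [0.4991, 0.0259, 0.3163]
eef_rot: [0.999, 0.049, 0.0, 0.0]
force: [0.4, -0.9, 0.6]
width: 0.0002
gripper_force: 0.0
```

```bash
python3 - <<'E'
from h import *
rep()
E
```

```text
t 17.25 local [-31.1   8.5 316.3] yaw 5.63 w 0.00015094318421296604 F [ 0.32704564 -0.93603349] 0.6200626463443969
```

Emit:
send_rows(series="1 0.7 1 0 0; 1 0.7 1 0 0; 1 0.7 1 0 0; 1 0.7 1 0 0; 1 0.7 1 0 0; 1 0 0.3 0 0; 1 0 0 1 0; 1 0 0 1 0; 1 0 0 1 0; 1 0 0 0.3 0")

```text
t: 18.25
position: [0.5778, -0.0717, 0.2482]
eef_rot: [0.999, 0.049, -0.002, -0.0]
force: [-0.5, 0.5, -0.3]
width: -0.0
gripper_force: 0.0
```

```bash
python3 - <<'E'
from h import *
rep()
im=get_image("scene");save(im,"s5");cv2.imwrite("pics/s5c.png",cv2.resize(im["frame"][80:280,220:420,::-1],(600,600)))
E
```

```text
t 18.25 local [ 37.7 -96.3 248.2] yaw 5.59 w -4.9940012914666454e-05 F [-0.42695617  0.51514426] -0.3087291121402927
```

View pics/s5c.png

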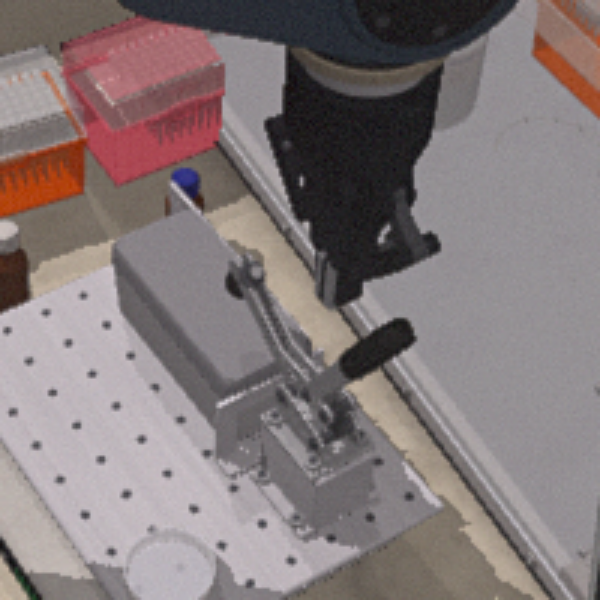

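The fingertip is just left of the lever grip, in the lever's plane. Start pushing along the arc.

Emit:
send_rows(series="1 0.05 0.8 0 0; 1 0 0.5 0 0; 1 0 0.55 0.15 0; 1 0 0.5 0.35 0; 1 0 0.4 0.45 0; 1 0 0.4 0.5 0; 1 0 0.27 0.55 0; 1 0 0.1 0.2 0; 1 0 0 0 0; 1 0 0 0 0")

```text
t: 19.3
position: [0.5872, -0.1421, 0.2064]
eef_rot: [0.999, 0.049, 0.0, 0.0]
force: [0.0, -1.3, 5.1]
width: -0.0001
gripper_force: 2.1
```

```bash
python3 - <<'E'
from h import *
rep()
im=get_image("scene");save(im,"s6");cv2.imwrite("pics/s6c.png",cv2.resize(im["frame"][80:280,220:420,::-1],(600,600)))
E
```

```text
t 19.3 local [  40.2 -167.3  206.4] yaw 5.59 w -0.0001307111721331847 F [-0.12245073 -1.27056551] 5.085917922699149
```

View pics/s6c.png

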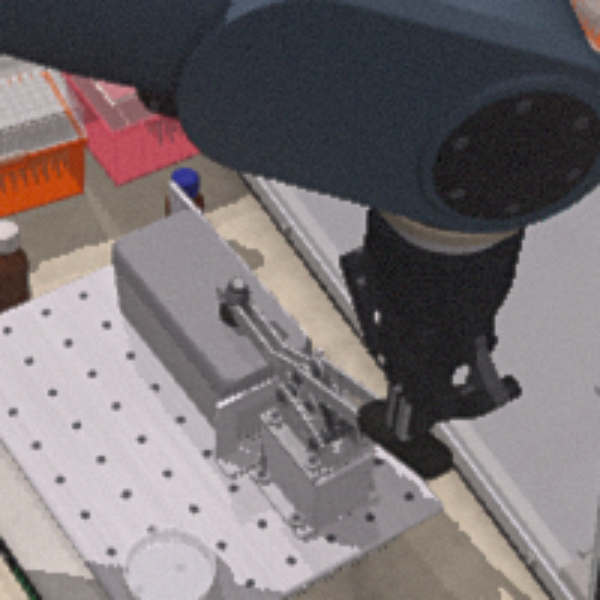

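The lever has followed with the tip on its grip, and the foot is down at the block. I'll press it past the dead point.

Emit:
send_rows(series="1 0 0.15 0.45 0; 1 0 0.1 0.45 0; 1 0 0.05 0.45 0; 1 0 0.03 0.35 0; 1 0 0 0.2 0; 1 0 0 0 0; 1 0 0 0 0; 1 0 0 0 0; 1 0 0 0 0; 1 0 0 0 0")

```text
t: 20.35
position: [0.5875, -0.1485, 0.1694]
eef_rot: [0.999, 0.049, -0.0, 0.0]
force: [-7.5, 0.0, 15.3]
width: -0.0002
gripper_force: 7.2
```

```bash
python3 - <<'E'
from h import *
rep()
E
```

```text
t 20.35 local [  39.9 -173.8  169.4] yaw 5.6 w -0.0002183166238928278 F [-7.41226059  0.76860761] 15.292107869090522
```

Emit:
send_rows(series="1 0 0 -0.3 0; 1 0 0 -1 0; 1 0 0 -1 0; 1 0 0 -1 0; 1 0 0 -1 0; 1 0 0 -1 0; 1 -1 0 -1 0; 1 -1 0 0 0; 1 -1 0 0 0; 1 -1 0 0 0")

```text
t: 21.35
position: [0.5073, -0.156, 0.294]
eef_rot: [0.999, 0.049, -0.0, -0.0]
force: [0.1, -0.2, 0.3]
width: -0.0003
gripper_force: 0.0
```

Emit:
send_rows(series="1 -1 0 0 0; 1 -1 0 0 0; 1 -1 0 0 0; 1 -1 0 0 0; 1 -1 0 0 0; 1 -1 0 0 0; 1 0 0 0 0; 1 0 0 0 0; 1 0 0 0 0; 1 0 0 0 0")

```text
t: 22.35
position: [0.3892, -0.1677, 0.2941]
eef_rot: [0.999, 0.049, -0.0, -0.0]
force: [-0.4, -0.1, 0.4]
width: 0.0001
gripper_force: 0.0
```

```bash
python3 - <<'E'
from h import *
rep()
im=get_image("scene");save(im,"s7");cv2.imwrite("pics/s7c.png",cv2.resize(im["frame"][100:300,200:400,::-1],(600,600)))
P=cloud(im);L=((P[...,:2]-O)@Rs.T)*1000;Z=P[...,2]*1000;f=im["frame"].astype(int)
g=(f.max(-1)<75)&(Z>120)&(Z<285)&(L[...,1]<-125)&(L[...,1]>-230)&(abs(L[...,0]-40)<30)
q=np.c_[L[g],Z[g]];print(len(q),np.percentile(q,[2,50,98],0))
m=(Z>121)&(Z<130)&(abs(L[...,0]-30)<80)&(L[...,1]>-60)&(L[...,1]<130)
print(np.percentile(L[m],[.5,99.5],0),np.median(Z[m]))
E
```

```text
t 22.35 local [-159.4 -173.5  294.1] yaw 5.62 w 0.00011631285686148246 F [-0.40715846 -0.09010424] 0.3761476316883827
458 [[  28.60593946 -205.97740793  159.38438802]
 [  35.70649448 -174.92954409  169.525753  ]
 [  47.50567334 -141.17649502  172.73212429]]
[[  5.66751421 -38.71945884]
 [ 72.74625873  98.52299066]] 125.33818347517978
```

View pics/s7c.png

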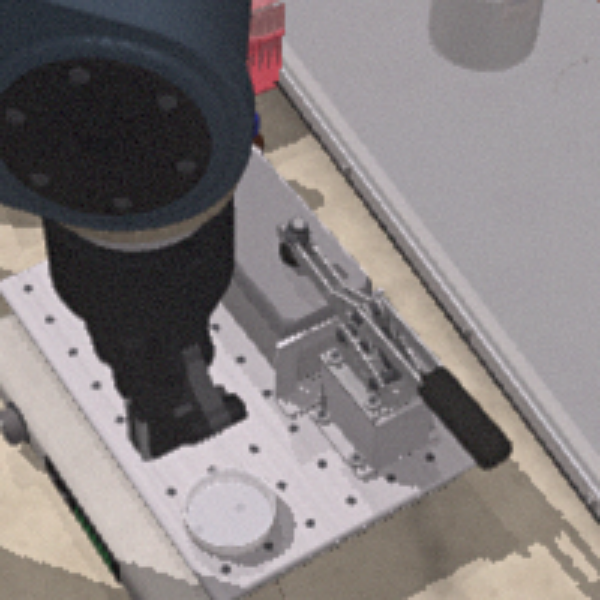

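The lever is level at about z 172 mm, so it is locked. The foot is on the block, the block is home, and the arm is clear. I'll hand it in.

```bash
python3 -c "
from cell import job_done
print(job_done())"
```

```text
the job is handed in; nothing more can be done
None
```

I pushed the block against both stops, snapped the clamp lever into lock with its foot on the block, and handed the job in at about 22 s. The last picture and measurements agree with this, but the hand-in returned no verdict.

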